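# Load sample jars into the carousel mixer

## Robot

A 6-joint arm with a two-finger parallel gripper is mounted at the origin on the work surface. World frame = base frame: x ahead of the robot, y to its left, z up, the work surface at z = 0. Lengths are in mm, angles in rad, forces in N, time in s.
With the tool pointing down it reaches from about 350 to 975 mm from the base axis. Payload 7.1 kg.
Tool frame: the origin (TCP) lies at the centre of the arm's flange, where the gripper is bolted on; the fingertips stand 182 mm ahead of it and the grasp point (between the pads) lies 163 mm ahead of it; x points along the fingers, y is the direction in which the jaws open and shut, and the axes are right-handed (so a half turn about x gives the same grasp; the last joint's range is limited). The gripper opens to 88 mm and grips with 3 to 60 N. Pads are 20 mm wide; open, the fingers measure 115 mm over their backs; the gripper's body (75 mm by 178 mm) begins 61 mm behind the grasp point.
Start: joints at [-0.019, 0.423, 1.63, -0, 1.089, -0.019], TCP at [624.985, 0.026, 404.675] pointing down, gripper open.
Joint ranges: [-3, 3], [-0.9, 2.11], [0.09, 2.58], [-1.31, 4.45], [0.11, 2.69], [-2.54, 2.54]. Speed limits (rad/s): [2.39, 2.39, 3.01, 3.14, 3.14, 3.14].

## Interface

Orientations are given as a rotation vector (axis times angle).
In Python, from workcell import readout, viewer, workorder, models gives the robot as it stands. The module is installed in compiled form; this text tells all that it offers.
- The arm moves only by the tool apply_moves, never from a script. Its argument "commands" is a list that holds one entry, the list of rows, each a list of 4 numbers: the shift along the world's x, y, z in m, then the turn about the world's z in rad. A call has 1 to 8 rows; each row is the pose to reach, as a shift and turn from the pose commanded when the call began; what a row does not reach only later rows make up. A row lasts 1/8 s, in which the tool goes at most 62.5 mm and 10.7 degrees, less where a joint would pass 70% of its speed; a pose out of reach is approached as far as the arm can. A call with a gripper value outside its range is refused whole. "gripper" is the finger opening in m, from 0 to 0.0878, set as the call begins (left out, the last holds). The fingers move at their own pace and stop on an object; the grip force is fixed at half the most. Time passes only in rows, so rows that repeat a pose let the fingers close. It gives the time, the measured TCP pose, the force and the opening at its end, in the units of the state.
- readout.get_obs(): the state, without advancing time (a new reading comes with each control period).
- viewer.get_image(name): name is "scene" or "side" or "wrist"; returns a dict with "color" (480x640x3 uint8, red, green, blue), "vertical_fov" (degrees; the focal length in pixels is half the picture's height over the tangent of half this angle, whatever the lens; pixels are square), "cx", "cy" (the principal point, pixels), "rvec" (rotation vector, rad) and "tvec" (3), from world to camera coordinates, as OpenCV has them. Camera axes: x right, y down, z forward; pixel columns grow to the right and rows downward; lengths in mm; the calibration is good to about 2 mm. A picture is of the moment at which its call begins. There is no depth.
- workorder.close_job(): hands the job in, once; it reports no verdict.
Trained networks look in the newest picture that a camera, given by its name, has taken for a name from the list of things; names that differ only in an ending like _2 or _b are one class to them, and where a whole thing is asked for, a point or a joint stands for the part that bears it (a point fixed in the world has none). Each returns a list of dicts, best first, with "conf" (0 to 1); they miss things now and then, are a little off and sometimes report something else, mostly with a low value. They report only what shows in the picture. A call takes as long as a camera call. They do not tell look-alikes from the thing itself.
- models.search_frame(camera, label): "position" ([x, y, z] in mm, in world coordinates, good to about 4 mm: the middle of the surface that is visible of it).
- models.place_of(camera, label): "position" ([x, y, z] in mm, in world coordinates, good to about 4 mm: a listed point, or the origin of a listed thing).
The state is a dict: "t": time; "qpos": joint angles; "qvel": joint speeds; "joint_torque": joint torques, N m; "ee_pos": TCP position; "orientation": TCP orientation; "ft_force": force on the tool from outside, world axes, zero at the start; "moment": the same for the moment, N m; "width": finger opening in mm.
Only numpy, scipy, OpenCV 4.12 (cv2) and the standard library are available. Lean on these libraries where they do the work, as an engineer would, in place of code of your own. Each camera call takes 0.05 s, during which the arm holds its last target.

## Task

Load the three sample jars with red, blue and yellow lids from the bench into the carousel mixer: each goes upright, right down to the floor of the empty cup of its lid's colour, in any order. Never tip a jar over, leave the white-lidded jars seated in their grey cups, and leave the other things on the bench where they stand.

Things in the scene. Friction and masses are not known exactly. Their poses are not given: they have to be found in the camera images.
- red_jar_mid (a point): red-lidded sample jar: upright plain cylinder, 40 mm diameter, 90 mm tall, about 60 to 130 g, the top 22 mm is the red screw lid (same 40 mm diameter), milky body with a paper band below. This point is on its axis, half-way up (45 mm above its underside); z is the jar's axis. Stands on the bench (z = 0) at the start.
- blue_jar_mid (a point): blue-lidded sample jar: upright plain cylinder, 40 mm diameter, 90 mm tall, about 60 to 130 g, the top 22 mm is the blue screw lid (same 40 mm diameter), milky body with a paper band below. This point is on its axis, half-way up (45 mm above its underside); z is the jar's axis. Stands on the bench (z = 0) at the start.
- yellow_jar_mid (a point): yellow-lidded sample jar: upright plain cylinder, 40 mm diameter, 90 mm tall, about 60 to 130 g, the top 22 mm is the yellow screw lid (same 40 mm diameter), milky body with a paper band below. This point is on its axis, half-way up (45 mm above its underside); z is the jar's axis. Stands on the bench (z = 0) at the start.
- red_cup (a point): red plastic cup on the carousel, empty at the start: open upright round cup, inside diameter 52 mm, wall 4 mm, 45 mm deep inside. This point is the centre of its inner floor, 58 mm above the bench; the rim is 45 mm above it. A seated jar stands 45 mm out of the cup.
- blue_cup (a point): blue plastic cup on the carousel, empty at the start: open upright round cup, inside diameter 52 mm, wall 4 mm, 45 mm deep inside. This point is the centre of its inner floor, 58 mm above the bench; the rim is 45 mm above it. A seated jar stands 45 mm out of the cup.
- yellow_cup (a point): yellow plastic cup on the carousel, empty at the start: open upright round cup, inside diameter 52 mm, wall 4 mm, 45 mm deep inside. This point is the centre of its inner floor, 58 mm above the bench; the rim is 45 mm above it. A seated jar stands 45 mm out of the cup.
- white_jar1_mid (a point): white-lidded sample jar, otherwise the same 40 x 90 mm jar, already standing loose in a grey cup of the carousel. This point is on its axis, half-way up.
- grey_cup1 (a point): grey cup of the carousel, same size as the coloured ones, holding a white-lidded jar. This point is the centre of its inner floor.
- white_jar2_mid (a point): white-lidded sample jar, otherwise the same 40 x 90 mm jar, already standing loose in a grey cup of the carousel. This point is on its axis, half-way up.
- grey_cup2 (a point): grey cup of the carousel, same size as the coloured ones, holding a white-lidded jar. This point is the centre of its inner floor.
- white_jar3_mid (a point): white-lidded sample jar, otherwise the same 40 x 90 mm jar, already standing loose in a grey cup of the carousel. This point is on its axis, half-way up.
- grey_cup3 (a point): grey cup of the carousel, same size as the coloured ones, holding a white-lidded jar. This point is the centre of its inner floor.
- carousel: aluminium disc, 244 mm diameter, 8 mm thick, locked so that it does not turn, on the fixed white mixer base (200 x 200 x 45 mm). Six cups (60 mm outside diameter) stand on it at 60 degree steps on a circle of 88 mm radius: red along its x axis, then, counter-clockwise from above, grey, blue, grey, yellow, grey; a black hub (48 mm diameter, 30 mm tall) is in the middle. Origin: centre of the disc's underside, 45 mm above the bench.
- dropper_bottle: white dropper bottle, 30 mm diameter, 85 mm tall, loose bystander on the bench. Origin: centre of its underside.
- slide_box: blue slide box, 92 x 172 x 36 mm, loose bystander on the bench. Origin: centre of its underside.
- petri_stack: stack of three pale dishes, 90 mm diameter, 47 mm tall, loose bystander on the bench. Origin: centre of its underside.
- beaker: glass beaker, 72 mm diameter, 95 mm tall, loose bystander on the bench. Origin: centre of its underside.
- slide_mailer: green and white flat slide mailer, 85 x 34 x 17 mm, loose bystander on the bench. Origin: centre of its underside.
- microscope: white microscope, fixed, about 300 x 170 mm, 450 mm tall, well to the left of the work. Origin: centre of its underside.
There are look-alikes about, which are no part of the job. Leave any pink look-alike of the part that bears yellow_jar_mid alone. Leave any purple or turquoise look-alike of the part that bears red_jar_mid alone.

How it is judged (in metres and radians):
At the end, for the whole second after the job is handed in: Each coloured-lid jar stands in the cup of its colour and each white-lidded jar still stands in its own grey cup: jar's mid-point within 14 mm sideways of the cup's axis and 38 to 52 mm above the cup's inner floor, tilt below 0.15 rad (about 8.6 degrees) (horizontal distance between red_jar_mid and red_cup below 0.014 m and z of red_jar_mid in the frame of red_cup between 0.038 and 0.052 m and angle between each of red_jar_mid, blue_jar_mid, yellow_jar_mid, white_jar1_mid, white_jar2_mid, white_jar3_mid's own z axis and vertical below 0.15 rad and horizontal distance between blue_jar_mid and blue_cup below 0.014 m and z of blue_jar_mid in the frame of blue_cup between 0.038 and 0.052 m and horizontal distance between yellow_jar_mid and yellow_cup below 0.014 m and z of yellow_jar_mid in the frame of yellow_cup between 0.038 and 0.052 m and horizontal distance between white_jar1_mid and grey_cup1 below 0.014 m and z of white_jar1_mid in the frame of grey_cup1 between 0.038 and 0.052 m and horizontal distance between white_jar2_mid and grey_cup2 below 0.014 m and z of white_jar2_mid in the frame of grey_cup2 between 0.038 and 0.052 m and horizontal distance between white_jar3_mid and grey_cup3 below 0.014 m and z of white_jar3_mid in the frame of grey_cup3 between 0.038 and 0.052 m); the robot touches nothing.
It fails at once if a jar is tipped over (leans more than 40 degrees) (angle between any of red_jar_mid, blue_jar_mid, yellow_jar_mid, white_jar1_mid, white_jar2_mid, white_jar3_mid's own z axis and vertical above 0.7 rad).
It fails at once if the dropper bottle, slide box, dishes, beaker or slide mailer is pushed more than 30 mm from its place (distance of any of dropper_bottle, slide_box, petri_stack, beaker, slide_mailer from where it was at the start of the episode above 0.03 m).
It also fails if it takes over 67 s, if anything falls off the work surface, if the arm or the gripper's body presses on something with over 40 N, if the wrist force passes 120 N, or if a joint passes its speed limit or range.

## Working session

There is one attempt and no reset: what is moved stays moved. The work goes in short steps, Python scripts to look and compute and a tool call to move; the robot and the scene stay as the last step left them, time stands still between calls to the robot, and variables do not carry over. Pictures are saved under pics/ and viewed, and the job is handed in when it is done.

Besides the shell and the picture viewer there is one more tool, called after "Emit:" as name(argument=value, ...), one argument or row to a line, values as JSON. apply_moves: Moves the arm, as the interface text tells. Its arguments: {"type":"object","properties":{"commands":{"type":"array","items":{"type":"array","items":{"type":"array","items":{"type":"number"}}}},"gripper":{"type":"number"}},"required":["commands"]}

```bash
mkdir -p pics
cat > h.py <<'E'
import cv2,numpy as np
from workcell import readout,viewer,workorder,models
def snap(n,f):
    im=viewer.get_image(n); cv2.imwrite('pics/'+f,im['color'][:,:,::-1]); return im
def cam(im):
    fl=240/np.tan(np.radians(im['vertical_fov'])/2)
    K=np.array([[fl,0,im['cx']],[0,fl,im['cy']],[0,0,1.]])
    R=cv2.Rodrigues(np.array(im['rvec'],float))[0]; return K,R,np.array(im['tvec'],float)
def proj(im,P):
    K,R,t=cam(im); p=K@(R@np.array(P,float)+t); return p[:2]/p[2]
def onz(im,uv,z):
    K,R,t=cam(im); d=R.T@np.linalg.inv(K)@np.array([uv[0],uv[1],1.]); c=-R.T@t
    return c+d*(z-c[2])/d[2]
E
python3 - <<'E'
from h import *
print(readout.get_obs())
for n in ['scene','side','wrist']:
    im=snap(n,n+'0.png'); K,R,t=cam(im); print(n,K[0,0],im['cx'],im['cy'],-R.T@t)
    for l in ['red_jar_mid','carousel','red_cup','blue_cup','yellow_cup','white_jar1_mid']:
        print(l,[(np.round(d['position']).tolist(),round(d['conf'],2)) for d in models.place_of(n,l)])
E
```

```text
{'t': 0.0, 'qpos': array([-1.90172613e-02,  4.23857106e-01,  1.63070946e+00, -1.81865218e-05,
        1.08858482e+00, -1.89755360e-02]), 'qvel': array([ 7.49786052e-04, -6.68981980e-06,  1.08228130e-03, -3.12663093e-04,
       -5.47685861e-04, -6.41283273e-04]), 'joint_torque': array([ 1.28069914e-03, -5.44622147e+01, -2.73670936e+01,  6.42951974e-02,
        2.27214623e-02, -1.51321510e-04]), 'ee_pos': array([6.24715475e+02, 1.82852464e-02, 4.03883675e+02]), 'orientation': array([ 1.20849664,  1.21034158, -1.21036549]), 'ft_force': array([ 0.78524001, -0.74035564, -0.23365867]), 'moment': array([ 0.00970817, -0.01242313, -0.00377501]), 'width': 87.89544745960433}
scene 539.1491444909344 330.26010083372364 225.418450089134 [1515.8049723  -259.02138954 1078.01345936]
red_jar_mid [([497.0, -258.0, 44.0], 0.97), ([579.0, -233.0, 45.0], 0.85), ([656.0, -172.0, 46.0], 0.8), ([589.0, 197.0, 62.0], 0.38)]
carousel [([506.0, 229.0, 48.0], 0.89)]
red_cup [([572.0, 281.0, 57.0], 0.73), ([780.0, -46.0, -2.0], 0.26)]
blue_cup [([426.0, 259.0, 63.0], 0.82)]
yellow_cup [([523.0, 143.0, 60.0], 0.95
[... 163 characters left out ...]
01347  867.1804102 ]
red_jar_mid [([581.0, -227.0, 40.0], 0.79), ([495.0, -262.0, 44.0], 0.58)]
carousel [([500.0, 228.0, 43.0], 0.65)]
red_cup [([572.0, 283.0, 58.0], 0.83)]
blue_cup [([423.0, 257.0, 55.0], 0.76), ([436.0, 178.0, 101.0], 0.75), ([758.0, -242.0, 1.0], 0.64)]
yellow_cup []
white_jar1_mid [([491.0, 318.0, 102.0], 0.76), ([515.0, 143.0, 62.0], 0.57)]
wrist 373.0587086534939 320.39874987850294 240.78282353609887 [625.40037549  79.01001894 384.20033811]
red_jar_mid [([660.0, -175.0, 44.0], 0.94), ([491.0, -257.0, 47.0], 0.57), ([584.0, -227.0, 47.0], 0.56)]
carousel []
red_cup []
blue_cup []
yellow_cup [([520.0, 137.0, 58.0], 0.94), ([394.0, -168.0, 6.0], 0.41)]
white_jar1_mid []
```

View pics/scene0.png

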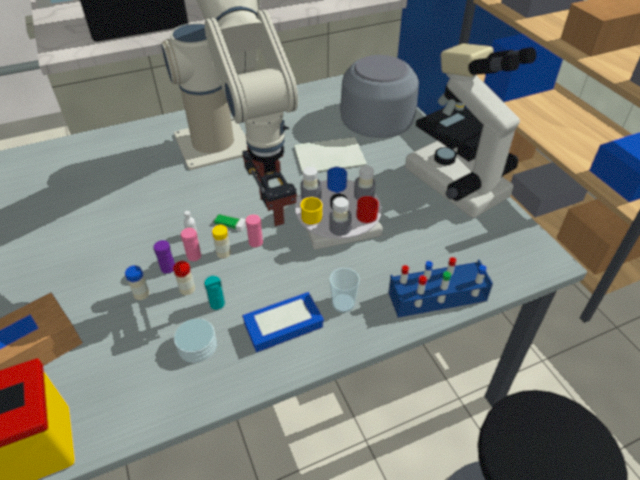

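View pics/side0.png

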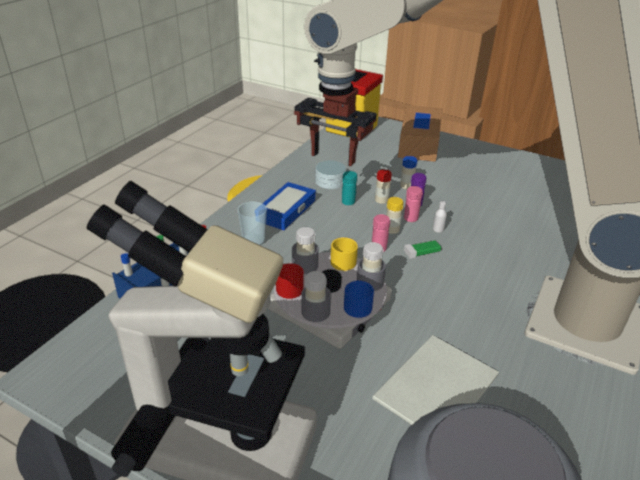

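View pics/wrist0.png

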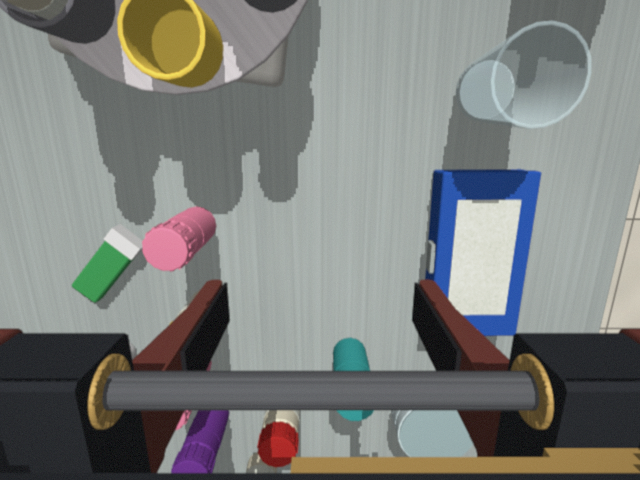

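The milky-bodied jars I want in the scene view are blue (135,280), red (183,275) and yellow (221,238). The decoys are purple (164,255), turquoise (214,292) and two pink ones at (191,243) and (254,230). Next I'll crop in to check these and measure positions.

```bash
cat > seg.py <<'E'
from h import *
def lids(n,f):
    im=snap(n,f); hsv=cv2.cvtColor(im['color'],cv2.COLOR_RGB2HSV)
    H,S,V=[hsv[:,:,i].astype(int) for i in range(3)]
    R={'red':((H<6)|(H>174)),'blue':(H>105)&(H<125),'yellow':(H>20)&(H<33),'pink':(H>160)&(H<175),'purple':(H>130)&(H<155),'turq':(H>82)&(H<95)}
    out={}
    for c,m in R.items():
        m=(m&(S>(90 if c=='pink' else 150))&(V>60)).astype('uint8')
        k,l,st,ce=cv2.connectedComponentsWithStats(m)
        out[c]=[(st[i].tolist(),ce[i].round(1).tolist()) for i in range(1,k) if 40<st[i][4]<3000]
    return im,out
E
python3 - <<'E'
from seg import *
for n in ['scene','side']:
    im,o=lids(n,n+'1.png')
    for c in o:
        for st,ce in o[c]: print(n,c,st,ce,onz(im,ce,82).round(0)[:2])
    for l in ['red_jar_mid','blue_jar_mid','yellow_jar_mid','dropper_bottle','slide_mailer','petri_stack','beaker','slide_box']:
        print(l,[(np.round(d['position']).tolist(),round(d['conf'],2)) for d in models.place_of(n,l)])
a=cv2.imread('pics/scene1.png')[200:370,110:350]; cv2.imwrite('pics/crop1.png',cv2.resize(a,None,fx=3.3,fy=3.3,interpolation=cv2.INTER_CUBIC))
E
```

```text
scene red [357, 196, 21, 27, 461] [366.9, 208.9] [575. 282.]
scene red [174, 261, 16, 16, 198] [181.4, 268.5] [ 583. -228.]
scene red [402, 266, 6, 8, 42] [404.5, 269.4] [806. 267.]
scene red [419, 276, 8, 9, 49] [422.2, 279.5] [851. 290.]
scene red [0, 358, 47, 88, 2768] [23.4, 401.7] [ 801. -592.]
scene blue [591, 133, 49, 68, 2245] [620.3, 165.6] [ 710. 1064.]
scene blue [328, 168, 18, 24, 387] [336.5, 179.2] [426. 259.]
scene blue [426, 261, 6, 9, 42] [428.4, 265.2] [818. 328.]
scene blue [390, 262, 101, 54, 2636] [439.6, 289.3] [893. 312.]
scene blue [126, 266, 16, 15, 196] [133.3, 273.2] [ 551. -337.]
scene blue [243, 293, 80, 58, 1507] [282.6, 324.8] [838. -61.]
scene blue [0, 316, 37, 32, 575] [16.4, 330.6] [ 616. -599.]
scene yellow [301, 197, 21, 27, 503] [311.2, 210.0] [518. 142.]
scene yellow [212, 224, 15, 16, 192] [219.4, 231.8] [ 498. -109.]
scene pink [246, 215, 17, 32, 400] [254.0, 230.0] [528. -25.]
scene pink [181, 228, 19, 33, 423] [190.6, 243.6] [ 510. -188.]
scene purple [155, 241, 19, 31, 386] [164.1, 256.0] [ 525. -258.]
scene turq [205, 276, 19, 33, 457] [214
[... 1833 characters left out ...]
, 187.4] [ 632. -120.]
red_jar_mid [([581.0, -227.0, 40.0], 0.79), ([660.0, -170.0, 48.0], 0.78), ([494.0, -259.0, 44.0], 0.77)]
blue_jar_mid [([551.0, -339.0, 46.0], 0.62), ([569.0, 285.0, 58.0], 0.46), ([782.0, 114.0, -1.0], 0.42)]
yellow_jar_mid [([495.0, -20.0, 45.0], 0.74), ([503.0, -111.0, 43.0], 0.65), ([476.0, -187.0, 47.0], 0.61), ([501.0, 636.0, 3.0], 0.46)]
dropper_bottle [([391.0, -169.0, -2.0], 0.83), ([502.0, 227.0, 46.0], 0.41), ([588.0, 193.0, 104.0], 0.4)]
slide_mailer [([396.0, -60.0, 2.0], 0.88), ([585.0, 189.0, 58.0], 0.25)]
petri_stack [([758.0, -247.0, 1.0], 0.58)]
beaker [([781.0, 113.0, 1.0], 0.88)]
slide_box [([788.0, -45.0, 1.0], 0.62), ([517.0, 143.0, 63.0], 0.31)]
```

View pics/crop1.png

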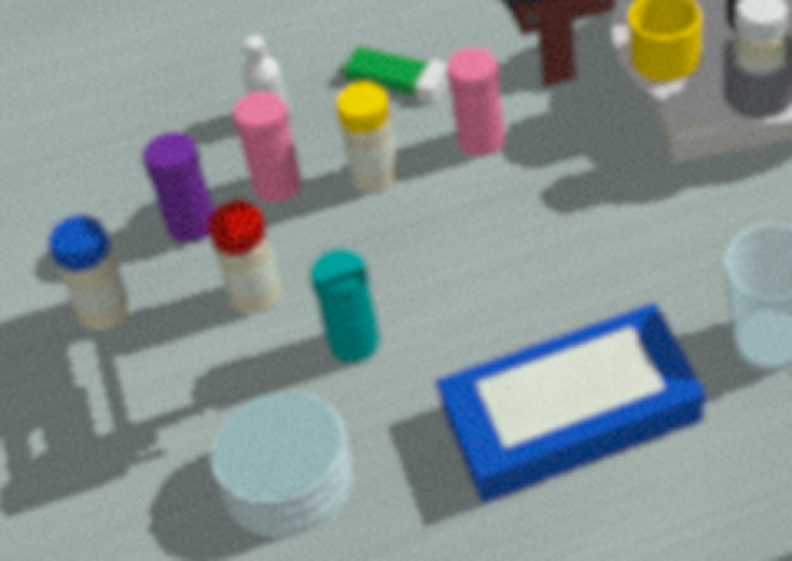

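Crop check: milky bodies with a paper band sit under the blue lid (80,240), the red lid (238,225) and the yellow lid (363,107). The purple, pink and turquoise ones are solid-coloured decoys. Next I'll refine the positions by fitting cylinder projections.

```bash
cat > fit.py <<'E'
from seg import *
from scipy.optimize import least_squares
def blobc(im,xy,r,z0,z1,yy=None):
    a=np.linspace(0,2*np.pi,40)
    P=[proj(im,(xy[0]+r*np.cos(t),xy[1]+r*np.sin(t),z)) for t in a for z in (z0,z1)]
    h=cv2.convexHull(np.array(P,np.float32)); M=cv2.moments(h); x,y,w,hh=cv2.boundingRect(h)
    return np.array([M['m10']/M['m00'],M['m01']/M['m00']])
def fit(obs,g,r,z0,z1):
    f=lambda p:np.concatenate([blobc(im,p,r,z0,z1)-np.array(c) for im,c in obs])
    s=least_squares(f,g,diff_step=1e-4); return s.x.round(1),s.fun.round(1)
E
python3 - <<'E'
from fit import *
ims={n:lids(n,n+'2.png') for n in ['scene','side']}
def near(n,c,g):
    im,o=ims[n]; p=proj(im,(*g,80)); return min(o[c],key=lambda s:np.hypot(*(np.array(s[1])-p)))
for c,g in dict(red=(581,-228),blue=(549,-336),yellow=(498,-109)).items():
    b={n:(ims[n][0],near(n,c,g)[1]) for n in ims}
    print(c,fit(list(b.values()),g,20,68,90),[fit([b[n]],g,20,68,90)[0] for n in b])
for c,g in dict(red=(573,283),blue=(423,259),yellow=(519,141)).items():
    b={n:(ims[n][0],near(n,c,g)[1]) for n in ims}
    print('cup',c,fit(list(b.values()),g,30,53,103),[fit([b[n]],g,30,53,103)[0] for n in b])
# overlay of rims
for n in ims:
    im=ims[n][0]; a=im['color'][:,:,::-1].copy()
    for k in range(6):
        t=np.radians(39+60*k); c=(505+88*np.cos(t),228+88*np.sin(t))
        pts=np.array([proj(im,(c[0]+30*np.cos(s),c[1]+30*np.sin(s),103)) for s in np.linspace(0,6.28,40)])
        a2=a; cv2.polylines(a2,[np.round(pts*16).astype(int)],True,(0,255,0),1,cv2.LINE_AA,4)
    p=proj(im,(505,228,90)).astype(int)
    a=a[p[1]-65:p[1]+65,p[0]-85:p[0]+85]; cv2.imwrite(f'pics/ov_{n}.png',cv2.resize(a,None,fx=4,fy=4,interpolation=cv2.INTER_CUBIC))
E
python3 -c "
import cv2,numpy as np;a=[cv2.resize(cv2.imread(f'pics/ov_{n}.png'),(400,306)) for n in ('scene','side')];cv2.imwrite('pics/ov.png',np.hstack(a))"
```

```text
red (array([ 580.6, -228.3]), array([-0.2,  0.1, -0.1,  0.5])) [array([ 580.6, -227.7]), array([ 581.2, -230.8])]
blue (array([ 548.6, -337.7]), array([-0.2,  0.2, -0. ,  0.6])) [array([ 548.2, -337.2]), array([ 549.9, -341. ])]
yellow (array([ 496.8, -109.3]), array([-0.2,  0.5,  0.1,  0.7])) [array([ 495.2, -108.4]), array([ 498.3, -112.2])]
cup red (array([570.6, 283.2]), array([-0.5,  0.1, -0.3,  0.4])) [array([570.7, 284.6]), array([570.8, 281.9])]
cup blue (array([421.9, 260.1]), array([-0.5,  0.1, -0.2,  0.3])) [array([422.1, 261.5]), array([421.9, 258.9])]
cup yellow (array([515.5, 141.7]), array([-0.3,  0.6, -0. ,  0.7])) [array([513.8, 143.4]), array([516.6, 139.3])]
```

View pics/ov.png

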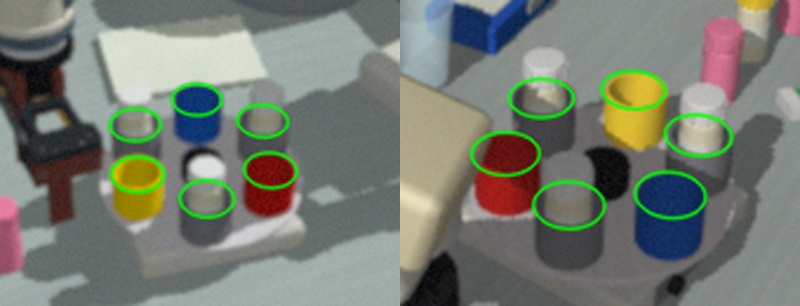

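In the overlay the cup rims lie within 1–2 px of the model in both views; the fit gives centre (503, 228.3) and angle 38.6°. Yellow comes first: I'll hover over it and check with the wrist camera.

Emit:
apply_moves(
  commands=[
    [[-0.043,-0.036,0,0],[-0.086,-0.072,0,0],[-0.128,-0.109,0,0],[-0.128,-0.109,-0.05,0],[-0.128,-0.109,-0.09,0],[-0.128,-0.109,-0.09,0]],
  ],
  gripper=0.06,
)

```text
t: 2.8
ee_pos: [495.9, -108.9, 312.6]
orientation: [1.208, 1.214, -1.213]
ft_force: [-0.1, 0.3, 0.3]
width: 59.6
```

Run:
```python
from h import *
im=snap('wrist','w3.png')
o=readout.get_obs(); print(o['t'],o['ee_pos'],o['width'])
a=im['color'][:,:,::-1].copy()
for xy in [(497,-109.3)]:
    pts=np.array([proj(im,(xy[0]+20*np.cos(s),xy[1]+20*np.sin(s),90)) for s in np.linspace(0,6.28,40)])
    cv2.polylines(a,[np.round(pts).astype(int)],True,(0,255,0),1)
cv2.imwrite('pics/w3o.png',a)
```

```text
2.85 [ 496.86798433 -108.9791694   314.30370594] 60.08748753603563
```

View pics/w3o.png

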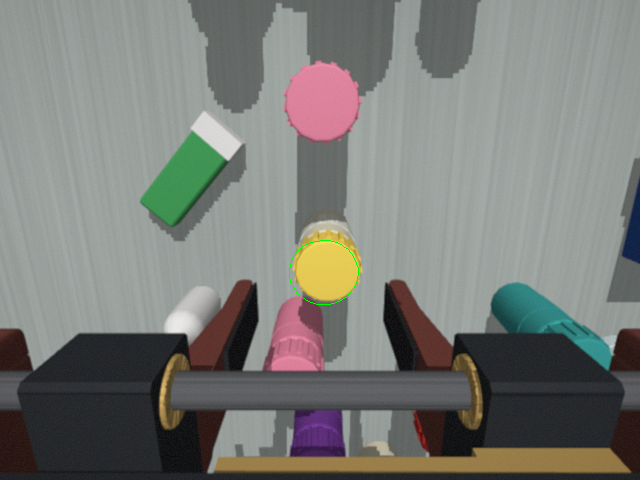

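The wrist view shows the yellow lid at (327,270), within 2 px of the prediction and centred between the fingers. I'll descend, close and lift.

Emit:
apply_moves(
  commands=[
    [[0.001,0.001,-0.04,0],[0.001,0.001,-0.08,0],[0.001,0.001,-0.08,0]],
  ],
)

```text
t: 3.22
ee_pos: [498.0, -107.8, 234.2]
orientation: [1.208, 1.212, -1.211]
ft_force: [-0.3, -0.2, 0.7]
width: 60.1
```

Emit:
apply_moves(
  commands=[
    [[0,0,0,0],[0,0,0,0],[0,0,0,0],[0,0,0,0],[0,0,0.04,0],[0,0,0.1,0],[0,0,0.16,0],[0,0,0.17,0]],
  ],
  gripper=0.025,
)

```text
t: 4.22
ee_pos: [498.8, -108.2, 409.5]
orientation: [1.212, 1.201, -1.204]
ft_force: [0.3, -0.2, -1.7]
width: 39.7
```

Emit:
apply_moves(
  commands=[
    [[0.005,0.06,0,0],[0.009,0.12,0,0],[0.014,0.18,0,0],[0.018,0.24,0,0],[0.018,0.2495,0,0],[0.018,0.2495,-0.03,0],[0.018,0.2495,-0.045,0],[0.018,0.2495,-0.045,0]],
  ],
)

```text
t: 5.22
ee_pos: [515.5, 140.6, 358.3]
orientation: [1.208, 1.21, -1.213]
ft_force: [0.8, 0.0, -0.9]
width: 39.5
```

```bash
cat > look.py <<'E'
from h import *
import sys
def look(tag,cup,jar,ztop,names=('wrist','scene','side')):
    out=[]
    for n in names:
        im=viewer.get_image(n); a=im['color'][:,:,::-1].copy()
        S=4
        p=proj(im,(*cup,103)); 
        if n!='wrist':
            M=np.float32([[S,0,200-S*p[0]],[0,S,200-S*p[1]]])
        else:
            p=proj(im,(*cup,103)); M=np.float32([[1.3,0,200-1.3*p[0]],[0,1.3,200-1.3*p[1]]]) if True else None
        a=cv2.warpAffine(a,M,(400 if n=='wrist' else 400,400),flags=cv2.INTER_CUBIC)
        for c,r,z,col in [(cup,30,103,(0,255,0)),(jar,20,ztop,(255,0,255)),(jar,20,ztop-90,(255,0,255))]:
            pts=np.array([M@np.append(proj(im,(c[0]+r*np.cos(s),c[1]+r*np.sin(s),z)),1) for s in np.linspace(0,6.28,50)])
            cv2.polylines(a,[np.round(pts).astype(int)],True,col,1,cv2.LINE_AA)
        out.append(a)
    a=np.hstack(out); cv2.imwrite('pics/'+tag+'.png',cv2.resize(a,None,fx=800/a.shape[1],fy=800/a.shape[1]))
    o=readout.get_obs(); print(o['t'],o['ee_pos'].round(1),o['width'].round(1),o['ft_force'].round(1))
E
python3 -c "
from look import *
look('p4',(516.1,141.3),(516,140.9),360-163+18)"
```

```text
Traceback (most recent call last):
  File "look.py", line 19, in look
    o=readout.get_obs(); print(o['t'],o['ee_pos'].round(1),o['width'].round(1),o['ft_force'].round(1))
                                                           ^^^^^^^^^^^^^^^^
AttributeError: 'float' object has no attribute 'round'
```

View pics/p4.png

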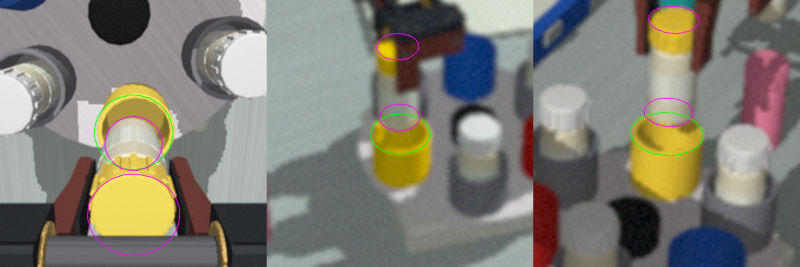

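All three views (rim and jar circles) show the jar over the cup to within about 1–2 mm. I'll lower it and release.

Emit:
apply_moves(
  commands=[
    [[0,0.0005,-0.02,0],[0,0.0005,-0.04,0],[0,0.0005,-0.055,0],[0,0.0005,-0.066,0],[0,0.0005,-0.066,0]],
  ],
)

```text
t: 6.0
ee_pos: [516.1, 142.0, 293.6]
orientation: [1.209, 1.209, -1.209]
ft_force: [-0.8, -0.8, -0.0]
width: 39.8
```

Emit:
apply_moves(
  commands=[
    [[0,0,0,0],[0,0,0,0],[0,0,0,0],[0,0,0.04,0],[0,0,0.09,0],[0,0,0.112,0],[0,0,0.112,0]],
  ],
  gripper=0.06,
)

```text
t: 6.88
ee_pos: [516.4, 142.1, 407.5]
orientation: [1.212, 1.207, -1.206]
ft_force: [0.9, 0.8, -0.7]
width: 60.3
```

```bash
sed -i "s/o\['width'\].round(1)/round(o['width'],1)/" look.py; python3 -c "
from look import *
look('p5',(516.1,141.3),(516.1,141.3),148)"
```

```text
7.025 [515.5 141.9 404.4] 60.1 [-1.1 -0.9 -0.3]
```

View pics/p5.png

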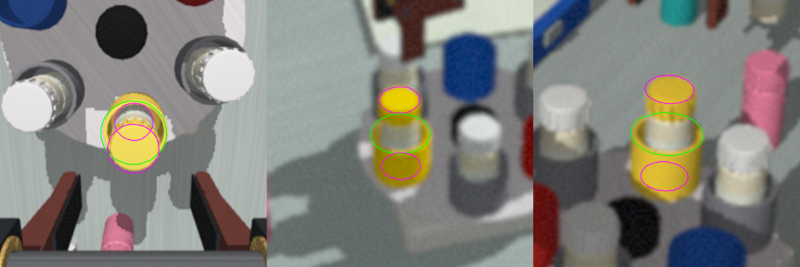

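The yellow jar is seated: its lid top lies on the predicted circle at 148 mm in all views. Now red.

Emit:
apply_moves(
  commands=[
    [[0.01,-0.06,0,0],[0.02,-0.12,0,0],[0.03,-0.18,0,0],[0.04,-0.24,0,0],[0.05,-0.3,0,0],[0.06,-0.35,0,0],[0.065,-0.37,-0.05,0],[0.065,-0.37,-0.09,0]],
  ],
)

```text
t: 8.02
ee_pos: [580.4, -229.7, 312.4]
orientation: [1.211, 1.21, -1.212]
ft_force: [0.4, 0.3, 0.1]
width: 59.9
```

Emit:
apply_moves(
  commands=[
    [[0,0,0,0],[0,0,0,0]],
  ],
)

```text
t: 8.28
ee_pos: [581.3, -227.9, 316.0]
orientation: [1.209, 1.21, -1.209]
ft_force: [0.1, 0.0, 0.4]
width: 60.0
```

Run:
```python
from h import *
im=viewer.get_image('wrist')
o=readout.get_obs(); print(o['t'],o['ee_pos'],o['width'])
a=im['color'][:,:,::-1].copy()
xy=(581,-228)
pts=np.array([proj(im,(xy[0]+20*np.cos(s),xy[1]+20*np.sin(s),90)) for s in np.linspace(0,6.28,40)])
cv2.polylines(a,[np.round(pts).astype(int)],True,(0,255,0),1)
cv2.imwrite('pics/w6.png',a)
```

```text
8.325 [ 581.55813736 -227.8332805   316.86715493] 59.960809965533414
```

View pics/w6.png

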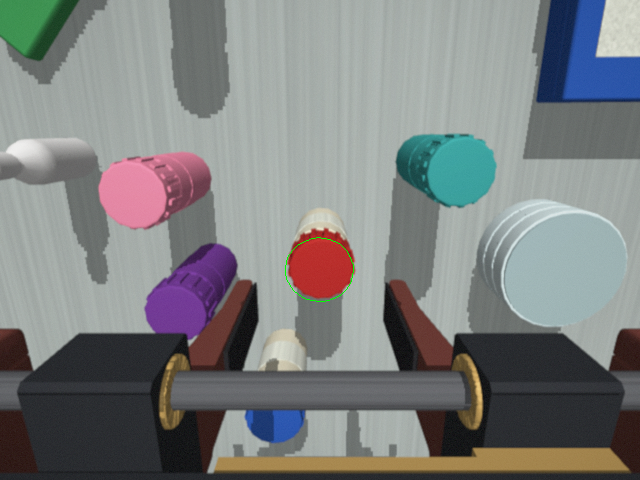

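The wrist view shows the red lid centred at (320,266), about 1 mm from the prediction, with both decoys clear of the fingers. Descending.

Emit:
apply_moves(
  commands=[
    [[0,0.001,-0.04,0],[0,0.001,-0.081,0],[0,0.001,-0.081,0]],
  ],
)

```text
t: 8.7
ee_pos: [580.5, -226.3, 233.8]
orientation: [1.208, 1.212, -1.21]
ft_force: [0.2, 0.0, 0.3]
width: 60.0
```

Emit:
apply_moves(
  commands=[
    [[0,0,0,0],[0,0,0,0],[0,0,0,0],[0,0,0,0],[0,0,0.04,0],[0,0,0.1,0],[0,0,0.16,0],[0,0,0.175,0]],
  ],
  gripper=0.025,
)

```text
t: 9.7
ee_pos: [581.7, -227.3, 415.0]
orientation: [1.21, 1.201, -1.205]
ft_force: [-0.3, -0.6, -1.2]
width: 40.1
```

Emit:
apply_moves(
  commands=[
    [[0,0.06,0,0],[0,0.12,0,0],[0,0.18,0,0],[0,0.24,0,0],[0,0.3,0,0],[-0.003,0.36,0,0],[-0.006,0.42,0,0],[-0.009,0.48,0,0]],
  ],
)

```text
t: 10.7
ee_pos: [571.2, 254.8, 408.8]
orientation: [1.208, 1.21, -1.21]
ft_force: [1.1, 0.1, -1.5]
width: 39.5
```

Emit:
apply_moves(
  commands=[
    [[0,0.03,0,0],[0,0.03,-0.02,0],[0,0.03,-0.05,0],[0,0.03,-0.05,0],[0,0.03,-0.05,0]],
  ],
)

```text
t: 11.32
ee_pos: [572.2, 282.1, 359.6]
orientation: [1.209, 1.209, -1.211]
ft_force: [0.9, -0.1, -0.7]
width: 39.6
```

```bash
python3 -c "
from look import *
look('p7',(571.8,283.2),(572,283),360-163+18)"
```

```text
11.475 [572.4 282.7 360.8] 39.4 [-0.2 -0.1 -1.8]
```

View pics/p7.png

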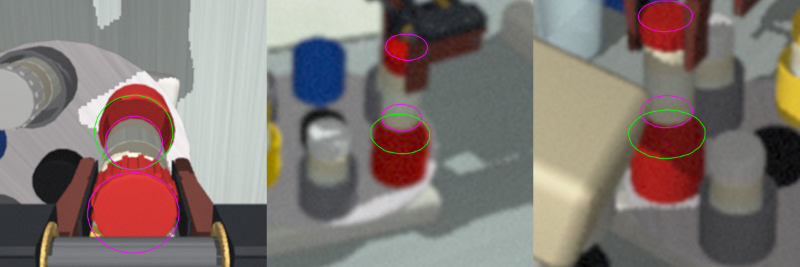

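Red matches the prediction in the wrist view, and the offset in the other two views is only 1–2 mm. I'll lower it.

Emit:
apply_moves(
  commands=[
    [[0,0,-0.02,0],[0,0,-0.04,0],[0,0,-0.055,0],[0,0,-0.066,0],[0,0,-0.066,0]],
  ],
)

```text
t: 12.1
ee_pos: [571.9, 283.1, 293.1]
orientation: [1.209, 1.21, -1.21]
ft_force: [0.3, -0.0, -1.8]
width: 39.7
```

Emit:
apply_moves(
  commands=[
    [[0,0,0,0],[0,0,0,0],[0,0,0,0],[0,0,0.04,0],[0,0,0.09,0],[0,0,0.112,0],[0,0,0.112,0]],
  ],
  gripper=0.06,
)

```text
t: 12.98
ee_pos: [572.4, 283.2, 407.8]
orientation: [1.212, 1.208, -1.206]
ft_force: [0.3, -0.4, -0.6]
width: 59.7
```

```bash
python3 -c "
from look import *
look('p8',(571.8,283.2),(571.8,283.2),148)"
```

```text
13.125 [571.5 282.8 404.2] 60.0 [ 0.3 -0.6  0.3]
```

View pics/p8.png

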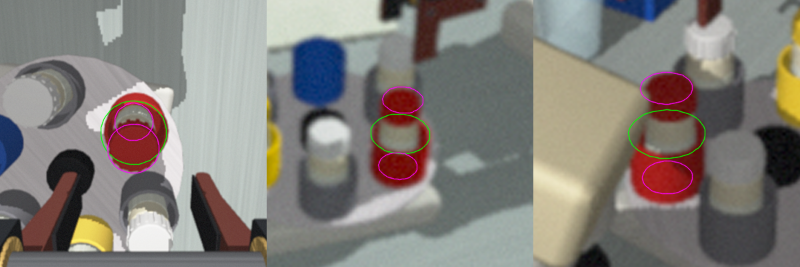

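The red jar is seated, with its lid on the predicted circles. Now blue.

Emit:
apply_moves(
  commands=[
    [[0,-0.06,0,0],[0,-0.12,0,0],[0,-0.18,0,0],[0,-0.24,0,0],[0,-0.3,0,0],[-0.007,-0.36,0,0],[-0.015,-0.42,0,0],[-0.023,-0.48,0,0]],
  ],
)

```text
t: 14.12
ee_pos: [548.2, -198.8, 403.9]
orientation: [1.209, 1.212, -1.211]
ft_force: [0.6, -0.5, 0.5]
width: 60.0
```

Emit:
apply_moves(
  commands=[
    [[0,-0.06,0,0],[0,-0.11,0,0],[0,-0.14,-0.02,0],[0,-0.14,-0.06,0],[0,-0.14,-0.09,0],[0,-0.14,-0.09,0],[0,-0.14,-0.09,0]],
  ],
)

```text
t: 15.0
ee_pos: [549.2, -337.0, 315.8]
orientation: [1.209, 1.21, -1.209]
ft_force: [-0.2, -0.4, 0.3]
width: 60.1
```

Run:
```python
from h import *
im=viewer.get_image('wrist')
o=readout.get_obs(); print(o['t'],o['ee_pos'],o['width'])
a=im['color'][:,:,::-1].copy()
xy=(549,-337)
pts=np.array([proj(im,(xy[0]+20*np.cos(s),xy[1]+20*np.sin(s),90)) for s in np.linspace(0,6.28,40)])
cv2.polylines(a,[np.round(pts).astype(int)],True,(0,255,0),1)
cv2.imwrite('pics/w9.png',a)
```

```text
15.05 [ 549.42349221 -337.08079181  316.57294785] 60.0033768256491
```

View pics/w9.png

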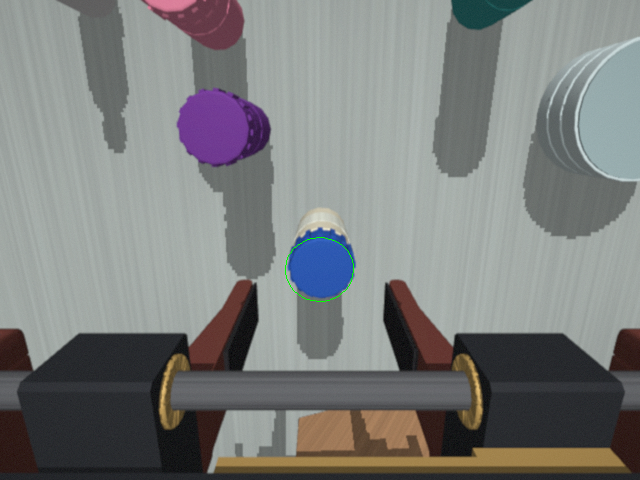

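The blue lid shows at (321,266), about 1 mm from the prediction. Descending.

Emit:
apply_moves(
  commands=[
    [[0,0.001,-0.04,0],[0,0.001,-0.081,0],[0,0.001,-0.081,0]],
  ],
)

```text
t: 15.42
ee_pos: [548.4, -335.4, 233.3]
orientation: [1.209, 1.213, -1.21]
ft_force: [-0.2, 0.6, 0.7]
width: 60.1
```

Emit:
apply_moves(
  commands=[
    [[0,0,0,0],[0,0,0,0],[0,0,0,0],[0,0,0,0],[0,0,0.04,0],[0,0,0.1,0],[0,0,0.16,0],[0,0,0.175,0]],
  ],
  gripper=0.025,
)

```text
t: 16.42
ee_pos: [549.6, -336.4, 415.1]
orientation: [1.209, 1.201, -1.206]
ft_force: [-0.1, 0.3, -1.4]
width: 39.5
```

Emit:
apply_moves(
  commands=[
    [[-0.013,0.06,0,0],[-0.026,0.12,0,0],[-0.039,0.18,0,0],[-0.052,0.24,0,0],[-0.065,0.3,0,0],[-0.078,0.36,0,0],[-0.091,0.42,0,0],[-0.104,0.48,0,0]],
  ],
)

```text
t: 17.42
ee_pos: [443.9, 145.7, 409.2]
orientation: [1.209, 1.209, -1.21]
ft_force: [1.4, -0.2, -1.6]
width: 39.6
```

Emit:
apply_moves(
  commands=[
    [[-0.012,0.06,0,0],[-0.02,0.1,0,0],[-0.024,0.116,0,0],[-0.024,0.116,-0.02,0],[-0.024,0.116,-0.05,0],[-0.024,0.116,-0.05,0],[-0.024,0.116,-0.05,0]],
  ],
)

```text
t: 18.3
ee_pos: [421.4, 259.6, 360.2]
orientation: [1.21, 1.209, -1.21]
ft_force: [0.5, -0.5, -0.1]
width: 40.0
```

```bash
python3 -c "
from look import *
look('p10',(421.1,260.4),(421,260),360-163+18)"
```

```text
18.45 [421.4 260.  360.7] 39.5 [-1.2 -0.6 -0.6]
```

View pics/p10.png

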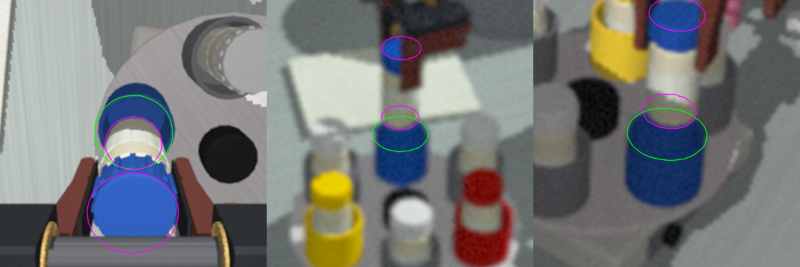

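The blue jar is over its cup, and the wrist view suggests the cup is about 1 mm right of the fit. I'll lower it with a 1 mm shift in x.

Emit:
apply_moves(
  commands=[
    [[0.001,0.0005,-0.02,0],[0.001,0.0005,-0.04,0],[0.001,0.0005,-0.055,0],[0.001,0.0005,-0.066,0],[0.001,0.0005,-0.066,0]],
  ],
)

```text
t: 19.08
ee_pos: [422.1, 260.6, 293.5]
orientation: [1.209, 1.209, -1.209]
ft_force: [0.5, -0.9, -2.0]
width: 39.6
```

Emit:
apply_moves(
  commands=[
    [[0,0,0,0],[0,0,0,0],[0,0,0,0],[0,0,0.04,0],[0,0,0.09,0],[0,0,0.14,0],[0,0,0.14,0]],
  ],
  gripper=0.06,
)

```text
t: 19.95
ee_pos: [422.9, 261.0, 437.7]
orientation: [1.216, 1.207, -1.202]
ft_force: [0.5, -0.3, -1.2]
width: 59.6
```

```bash
python3 -c "
from look import *
look('p11',(421.1,260.4),(421.1,260.4),148)
im=snap('scene','s11.png')
for n in ('scene','side'):
  for l in ['red_jar_mid','blue_jar_mid','yellow_jar_mid','white_jar1_mid']:
    print(n,l,[(np.round(d['position']).tolist(),round(d['conf'],2)) for d in models.place_of(n,l)][:6])
"
```

```text
20.1 [421.6 260.3 432.9] 59.9 [-0.2  0.1 -0.4]
scene red_jar_mid [([495.0, -256.0, 47.0], 0.94), ([568.0, 280.0, 101.0], 0.88), ([658.0, -170.0, 46.0], 0.66), ([492.0, 320.0, 106.0], 0.23)]
scene blue_jar_mid [([419.0, 265.0, 106.0], 0.81)]
scene yellow_jar_mid [([513.0, 143.0, 102.0], 0.85), ([480.0, -186.0, 40.0], 0.85), ([491.0, -18.0, 43.0], 0.76), ([586.0, 197.0, 62.0], 0.26)]
scene white_jar1_mid [([490.0, 317.0, 103.0], 0.74), ([436.0, 173.0, 100.0], 0.47)]
side red_jar_mid [([568.0, 282.0, 96.0], 0.96), ([493.0, -258.0, 45.0], 0.53), ([658.0, -172.0, 47.0], 0.53)]
side blue_jar_mid [([422.0, 259.0, 102.0], 0.82), ([787.0, -45.0, -0.0], 0.43)]
side yellow_jar_mid [([516.0, 140.0, 104.0], 0.9), ([496.0, -20.0, 44.0], 0.64), ([478.0, -185.0, 48.0], 0.57)]
side white_jar1_mid [([493.0, 318.0, 103.0], 0.95)]
```

View pics/p11.png

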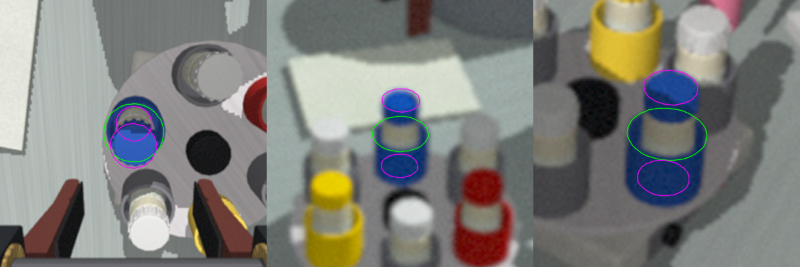

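View pics/s11.png

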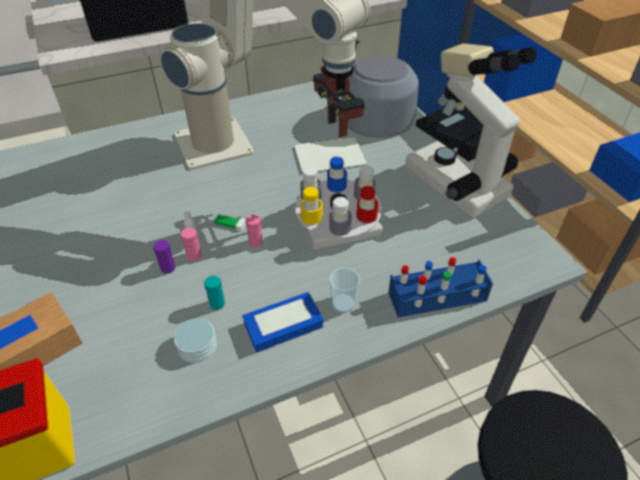

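All three jars are seated at yellow (311,205), red (367,203) and blue (336,173). The white jars, decoys and bystanders haven't moved, and the gripper is clear. Handing in.

```bash
python3 -c "
from h import *
print(workorder.close_job())"
```

```text
the job is handed in; nothing more can be done
None
```

I loaded the yellow, red and blue jars into the cups of their colour, in that order, and handed the job in at about 20.5 s of the 67 s allowed. `close_job()` reports no verdict, so what follows rests on my own last checks.

- **Seating:** After each release, the lid top matched the predicted circle for a seated jar (148 mm above the bench) to within 1–2 mm. The circles were checked in the wrist, scene and side views.
- **Network positions at the end:** Red, blue and yellow mid-points came out at z = 96–106 mm, where 103 mm is expected. Sideways they were within about 5 mm of the cup axes, close to the network's own 4 mm accuracy.
- **Widest reading:** The red jar from the side view (z = 96 mm, exactly on the lower limit) did not quite agree with its lid-top picture, which showed it fully down. I put that down to network error.
- **Everything else:** In the last scene picture the white-lidded jars, the pink, purple and turquoise decoys and the bench items stood where they began. The gripper was empty and well above everything. Tool forces I read stayed around 2 N or less.

I judged tilt and the bystanders' positions by eye only. In the last check the networks reported one or two of the three white jars and I did not query the bystanders, so those rest on the pictures alone.

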